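# Mesh the crank gear of the thickness sander's lift and lock it

### The arm

A 7-joint arm with a two-finger parallel gripper is mounted at the origin on the work surface. World frame = base frame: x ahead of the robot, y to its left, z up, the work surface at z = 0. Lengths are in mm, angles in rad, forces in N, time in s.
With the tool pointing down it reaches from about 425 to 825 mm from the base axis. Payload 3.6 kg.
Tool frame: the origin (TCP) lies on the centre line of the jaws, within the pads' length; the fingertips stand 25 mm ahead of it and the grasp point (between the pads) lies 6 mm ahead of it; z points along the fingers, y is the line along which they close (so a half turn about z gives the same grasp; the last joint's range is limited). The gripper opens to 93 mm and grips with 3 to 60 N. Pads are 15 mm wide; open, the fingers measure 128 mm over their backs; the gripper's body (75 mm by 188 mm) begins 65 mm behind the grasp point.
Start: joints at [-0.026, 0.615, -0.013, 1.423, 0.008, 1.103, -0.04], TCP at [649.972, 0.023, 243.64] pointing down, gripper open.
Joint ranges: [-3.12, 3.12], [-0.3, 2.06], [-1.34, 1.32], [0.26, 2.42], [-1.36, 4.5], [0.01, 1.98], [-2.84, 2.84]. Speed limits (rad/s): [2.79, 2.79, 3.14, 3.14, 3.14, 3.14, 3.14].

### API

Orientations are given as a unit quaternion [x, y, z, w].
In Python, from rig import arm, claw, kin, readout, vision, order gives the robot as it stands. Calls block until the motion is done:
- arm.movep(position, orientation): joint-space move of the TCP to a pose.
- arm.movel(position, rot=None, v=150): straight line of the TCP; rot=None keeps the orientation; v is the mean speed in mm/s.
- arm.move_j(angles): joint-space move.
- claw.move_gripper(opening, newtons=None): finger opening in mm; newtons is the grip in N (None keeps the last); returns when the fingers have stopped.
- arm.wait(seconds).
- kin.ik(position, orientation): joint angles nearest the present ones, or None.
- readout.get_obs(): the state.
- vision.capture(name): name is "scene" or "side" or "wrist"; returns the picture (400x640x3 uint8, blue, green, red); there is no depth.
- vision.camera_params(name): a dict with "fovy" (degrees; the focal length in pixels is half the picture's height over the tangent of half this angle, whatever the lens; pixels are square), "cx", "cy" (the principal point, pixels), "dist" ([k1, k2, p1, p2, k3] as OpenCV has them; the pictures are not rectified), "R" (3x3) and "t" (3): a world point X has camera coordinates R X + t; the wrist camera has in their place "hand_eye" (4x4, takes a point from camera to tool coordinates, whose origin is the TCP and whose axes are the flange's). Camera axes: x right, y down, z forward; pixel columns grow to the right and rows downward; lengths in mm; the calibration is good to about 2 mm. A picture is of the moment at which its call begins: read the wrist's pose just before it. camera_params takes no time and is no camera call.
A pose or a line that the arm cannot do raises arm.MotionError and nothing moves.
- order.finish_job(): hands the job in; it is judged then, once.
The state is a dict: "time": time; "joint_pos": joint angles; "joint_vel": joint speeds; "joint_efforts": joint torques, N m; "ee_pos": TCP position; "orientation": TCP orientation; "ft_force": force on the tool from outside, world axes, zero at the start; "torque": the same for the moment, N m; "gripper_width": finger opening in mm; "grasp_force": force on a finger pad.
Only numpy, scipy, OpenCV 4.12 (cv2) and the standard library are available. Lean on these libraries where they do the work, as an engineer would, in place of code of your own. Each camera call takes 0.05 s, during which the arm holds its last target. There are 200 camera calls.

### The job

The brass crank gear already hangs on its spindle in the red gear case, but its teeth are standing on top of the fixed dark gear's teeth. Rock the gear about its spindle, without lifting it off, until it drops into mesh and sits fully home, then swing the yellow keeper across its hub as far as the stop. Leave the guitar neck, scraper and glue bottle where they are.

Things in the scene. Friction and masses are not known exactly. Their poses are not given: they have to be found in the camera images.
- gearcase: Red cast gear case, bolted down, never moves: plate 180 x 200 x 20 mm. Origin on the bench below the spindle axis, z up; plate spans x -70 to 110, y -80 to 120 mm. Spindle: steel post, 16.6 mm diameter, on the z axis, up to z = 75 mm.
- fixed_gear (a point): Centre of the top face of the teeth of the fixed dark steel gear (locked, cannot turn): at x 0, y +71, z 40 mm in the gear case's frame. 12 teeth, 68 mm over the tips; a 22 mm wide boss at its centre reaches z = 52 mm.
- spindle_seat (a point): Top of the 28 mm wide collar round the foot of the spindle, on the spindle axis, z = 26 mm in the gear case's frame: the underside of the crank gear lies on it when fully home.
- gear_center (a point): Centre of the loose brass crank gear, on its axis, 25 mm above its underside; z up, -x towards its handle. Disc 20 mm thick, 88 mm over its 16 teeth; hub above it 30 mm wide, top 50 mm above the underside; bore 17.5 mm, loose on the spindle, may lean 3 degrees. 0.45 kg. Starts 62 to 65 mm above the bench, on the fixed teeth; fully home it is at 51 mm.
- gear_top (a point): Middle of the hub's top, 50 mm above the gear's underside, same axes. Teeth fit (2 to 3 mm play) when the gear's x axis is turned from the gear case's by any multiple of 22.5 degrees; it starts 0.10 to 0.29 rad anticlockwise (from above) of a fit. At a fit it falls by its own weight; once in mesh it can turn no more and the handle resists.
- crank_handle (a point): Centre of the black upright handle on the crank gear, 14 mm in diameter, 22 mm high, standing on the disc's top face, 30 mm from the gear's axis on its -x side; this point is half-way up it, 31 mm above the gear's underside, so the disc's top face is 11 mm below it. Turning the leaning gear takes 5 to 12 N here.
- keeper (a joint): Angle of the yellow keeper, rad: 0 = closed against its stop, across the gear's hub, pointing along the gear case's -x; grows as it swings open, anticlockwise seen from above (tip towards the gear case's -y), up to 1.7. Stays where it is left (friction 0.06 N m). If the gear is not fully home, its hub blocks the keeper.
- keeper_pivot (a point): Point on the keeper's upright pivot axis, level with its underside: x +75, y 0, z 78 mm in the gear case's frame. The keeper is a flat bar 18 mm wide, 8 mm thick (top at z = 86 mm), reaching 89 mm from this axis; it passes 2 mm above the hub of a gear that is home.
- keeper_pin (a point): Centre of the blue upright pin on the keeper, 12 mm in diameter, 25 mm high (z = 86 to 111 mm), 62 mm from the keeper's pivot: the place to push it.
- guitar_neck: Bystander: pale wooden guitar neck blank with dark fretboard, 570 x 78 x 25 mm, lying on the bench along its x axis; origin under the middle of the fretted part, headstock towards +x, to 360 mm.
- scraper: Bystander: scraper knife with black handle and broad pointed steel blade, 225 mm long, up to 92 mm wide, lying along its x axis, origin under the blade, handle towards -x, to -150 mm.
- glue: Bystander: yellow glue bottle, 60 mm in diameter, 130 mm high, origin under its centre.

How it is judged:
By the outcome, as a careful person would: the job done as asked, in the order asked, and still so for the second after the job is handed in, with the robot touching nothing.
It also fails if it takes over 51 s, if anything falls off the work surface, if the arm or the gripper's body presses on something with over 40 N, if the wrist force passes 120 N, or if a joint passes its speed limit or range.

## Working session

There is one attempt and no reset: what is moved stays moved. The work goes in short steps, each a Python script; the robot and the scene stay as the last script left them, time stands still between calls to the robot, and variables do not carry over. Pictures are saved under pics/ and viewed, at most 10 in all, crops included, and the job is handed in when it is done.

```bash
mkdir -p pics; ls
python3 - <<'E'
from rig import vision,readout
import cv2,numpy as np
a=vision.capture("scene");b=vision.capture("side")
cv2.imwrite("pics/scene0.png",a);cv2.imwrite("pics/side0.png",b)
for n in("scene","side","wrist"):print(n,vision.camera_params(n))
print(readout.get_obs())
E
```

```text
pics
scene {'fovy': 54.257488695672166, 'cx': 316.40568685430225, 'cy': 197.27445963299488, 'dist': array([-0.09870748,  0.        ,  0.        ,  0.        ,  0.        ]), 'R': array([[ 0.1770497 ,  0.98413584,  0.01140414],
       [ 0.80680594, -0.13849178, -0.57435547],
       [-0.56366442,  0.11089039, -0.81852657]]), 't': array([-112.17765206, -360.01031862, 1289.26751494])}
side {'fovy': 54.84209279356442, 'cx': 319.11868410095116, 'cy': 198.19372211239246, 'dist': array([-0.00324658,  0.        ,  0.        ,  0.        ,  0.        ]), 'R': array([[-0.8497276 , -0.52681877, -0.0206153 ],
       [-0.36020285,  0.60865063, -0.70696416],
       [ 0.3849895 , -0.59330127, -0.70694886]]), 't': array([ 437.79421962,  246.7245178 , 1019.64449816])}
wrist {'fovy': 63.76277342082277, 'cx': 322.72330853728374, 'cy': 201.88649894906115, 'dist': array([-0.02367909,  0.        ,  0.        ,  0.        ,  0.        ]), 'hand_eye': array([[-3.53680322e-04, -9.57253375e-01, -2.89250500e-01,
         8.06882578e+01],
       [ 9.99997772e-01,  2.63453493e-04, -2.09462483e-03,
        -5.4709
[... 202 characters left out ...]
t_pos': array([-0.02650639,  0.615813  , -0.01259912,  1.42471728,  0.00810299,
        1.10339638, -0.04041806]), 'joint_vel': array([ 0.00029926, -0.00398529,  0.00168613, -0.00299042, -0.00067061,
        0.00123007, -0.00119481]), 'joint_efforts': array([ 9.60165453e-04, -4.60037935e+01,  2.10206788e-01, -1.66244763e+01,
       -6.11468428e-02,  1.69380486e-02,  1.02607953e-04]), 'ee_pos': array([6.49353935e+02, 6.49773793e-03, 2.42610247e+02]), 'orientation': array([ 0.7070919 ,  0.70712074, -0.0008216 , -0.00079299]), 'ft_force': array([0.09857955, 0.1270573 , 0.23836627]), 'torque': array([ 0.01892798, -0.00286247,  0.04542839]), 'grasp_force': 0.0, 'gripper_width': 93.07522567190456}
```

View pics/scene0.png

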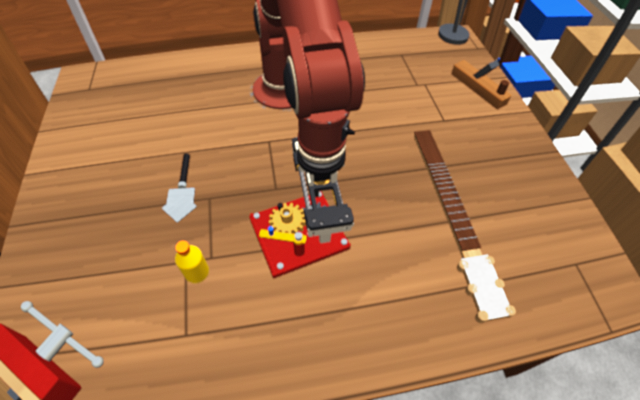

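View pics/side0.png

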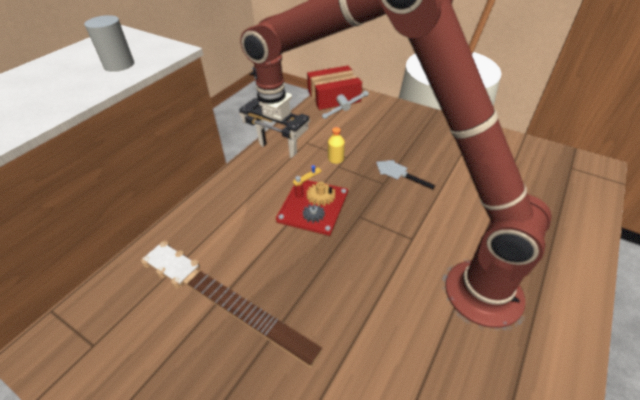

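```bash
cat > h.py <<'E'
from rig import arm,claw,kin,readout,vision,order
import cv2,numpy as np
from scipy.spatial.transform import Rotation as Ro
def cam(n,obs=None):
    p=vision.camera_params(n);f=200/np.tan(np.radians(p["fovy"]/2))
    K=np.array([[f,0,p["cx"]],[0,f,p["cy"]],[0,0,1]])
    if n=="wrist":
        T=np.eye(4);T[:3,:3]=Ro.from_quat(obs["orientation"]).as_matrix();T[:3,3]=obs["ee_pos"]
        W=T@p["hand_eye"];R=W[:3,:3].T;t=-R@W[:3,3]
    else:R,t=p["R"],p["t"]
    return K,p["dist"],R,t
def ray(c,uv):
    K,d,R,t=c
    q=cv2.undistortPoints(np.array([[uv]],float),K,d)[0,0]
    return -R.T@t,R.T@np.array([q[0],q[1],1])
def onz(c,uv,z):
    o,d=ray(c,uv);return o+d*(z-o[2])/d[2]
def proj(c,X):
    K,d,R,t=c
    return cv2.projectPoints(np.array(X,float).reshape(-1,3),cv2.Rodrigues(R)[0],t,K,d)[0][:,0]
def down(yaw): # tool x axis at angle yaw in world, z down
    return (Ro.from_euler("z",yaw)*Ro.from_euler("x",np.pi)).as_quat()
def shot(n):
    o=readout.get_obs();return vision.capture(n),cam(n,o)
E
python3 - <<'E'
from h import *
im,c=shot("wrist");cv2.imwrite("pics/w0.png",im)
s,sd=cam("scene"),cam("side")
print("gear",onz(s,(287,215),80),onz(sd,(321,188),80))
print("pivot",onz(s,(298,237),86),onz(sd,(297,181),86))
print("glue",onz(sd,(336,162),0),"scr",onz(sd,(392,168),0))
print(Ro.from_quat(readout.get_obs()["orientation"]).as_matrix().round(2))
E
```

```text
gear [545.05433883 -54.74558901  80.        ] [535.7793333  -47.38921308  80.        ]
pivot [610.72751741 -38.63442866  86.        ] [614.24087827 -30.89890513  86.        ]
glue [ 6.06264432e+02 -2.64039022e+02 -1.13686838e-13] scr [ 4.16723306e+02 -3.36304982e+02  1.13686838e-13]
[[-0.  1. -0.]
 [ 1.  0. -0.]
 [-0. -0. -1.]]
```

View pics/w0.png

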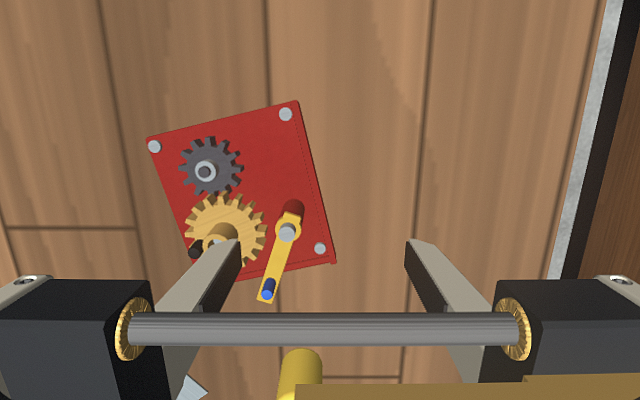

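The wrist view shows the plate corners at (148,137), (297,100) and (335,262), the fixed gear boss at (205,171), the black handle at about (195,250), the keeper pivot at (287,231) and the blue pin at (267,290). I'll fit the case pose from the corners and boss, then go look at it from closer.

Run:
```python
from h import *
o=readout.get_obs();c=cam("wrist",o);im=cv2.imread("pics/w0.png")
m=cv2.inRange(im,(0,0,120),(70,60,255))
P=[((148,137),(-70,120,20)),((297,100),(110,120,20)),((335,260),(110,-80,20)),((205,171),(0,71,52))]
W=np.array([onz(c,u,g[2])[:2] for u,g in P]);G=np.array([g[:2] for _,g in P],float)
wc,gc=W.mean(0),G.mean(0);a=W-wc;b=G-gc
th=np.arctan2((b[:,0]*a[:,1]-b[:,1]*a[:,0]).sum(),(a*b).sum())
R=np.array([[np.cos(th),-np.sin(th)],[np.sin(th),np.cos(th)]]);t=wc-R@gc
print("th",th,"org",t,"res",(G@R.T+t-W).round(1).tolist())
print("boss",W[3],"pivot",R@[75,0]+t,onz(c,(287,231),95))
h=onz(c,(195,243),80);print("handle",h,"angle",np.linalg.norm(h[:2]-t))
pin=onz(c,(267,290),98);pv=R@[75,0]+t;d=pin[:2]-pv
print("pin",pin,np.linalg.norm(d),"keeper",(np.arctan2(d[1],d[0])-th-np.pi+np.pi)%(2*np.pi)-np.pi, )
# view pose: gripper shifted so spindle is visible at image centre
for z in(200,230,260):
  for yaw in(th,th+np.pi/2,th-np.pi/2,th+np.pi):
    print(z,round(yaw,2),kin.ik([*t,z],down(yaw)) is not None)
```

```text
th 0.22108988408219338 org [540.67674145 -54.01721608] res [[-5.3, 0.8], [1.8, 1.3], [2.5, -3.0], [1.0, 0.9]]
boss [524.07777966  14.38553546] pivot [613.85116831 -37.57023296] [613.54316705 -35.77507205  95.        ]
handle [516.18812799 -55.37290389  80.        ] angle 24.526110147745808
pin [591.4567057  -98.93057618  98.        ] 65.31924429925368 keeper 0.999761251270936
200 0.22 True
200 1.79 True
200 -1.35 True
200 3.36 True
230 0.22 True
230 1.79 True
230 -1.35 True
230 3.36 True
260 0.22 True
260 1.79 True
260 -1.35 True
260 3.36 True
```

Run:
```python
from h import *
for yaw in(0.05,0.05+np.pi):
  q=kin.ik([513,-54,205],down(yaw));print(yaw,None if q is None else q.round(2))
yaw=0.05+np.pi
arm.movep([500,-54,205],down(yaw))
im,c=shot("wrist");cv2.imwrite("pics/w1.png",im);o=readout.get_obs();np.save("w1obs.npy",np.r_[o["ee_pos"],o["orientation"]]);print(o["time"],o["ft_force"])
```

```text
0.05 [-0.2   0.47  0.38  1.87 -0.23  0.84 -1.22]
3.191592653589793 [ 0.36  0.49 -0.44  1.85  0.27  0.86  1.41]
1.5083 [0.05331267 0.05014243 0.00160578]
```

View pics/w1.png

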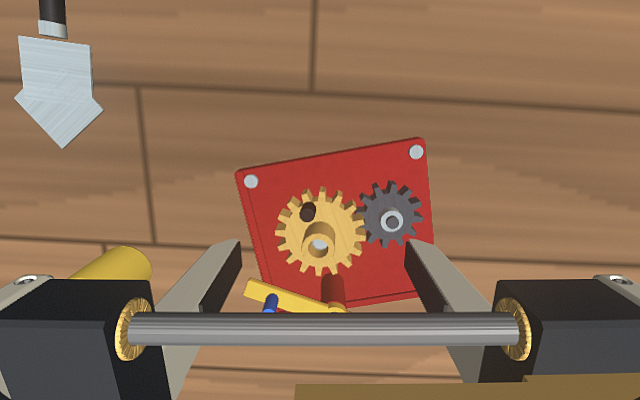

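The wrist view shows the black handle at about (307,211), the spindle end at (320,245), the boss at (392,222), and the corner screws at (251,181) and (416,152). The handle is clear of the fingers.

Run:
```python
from h import *
v=np.load("w1obs.npy");c=cam("wrist",{"ee_pos":v[:3],"orientation":v[3:]});im=cv2.imread("pics/w1.png")
sub=im[195:230,295:325];m=(sub.max(2)<75).astype(np.uint8)
n,l,st,ce=cv2.connectedComponentsWithStats(m);k=1+st[1:,4].argmax();hc=ce[k]+[295,195];print("handle px",hc,st[k]+[295,195,0,0,0])
h=onz(c,hc,69);sp=onz(c,(320,245),75);bo=onz(c,(392,222),52)
print("handle",h,"spindle",sp,"boss",bo)
d=bo-sp;print("dist",np.hypot(*d[:2]),"th",np.arctan2(d[1],d[0])-np.pi/2)
for s in(sp,[540.7,-54,0]):
  e=h[:2]-s[:2];print("r",np.hypot(*e),"gear yaw",np.arctan2(-e[1],-e[0]))
big=cv2.resize(im[170:290,250:450],None,fx=4,fy=4,interpolation=cv2.INTER_CUBIC);cv2.imwrite("pics/w1c.png",big)
```

```text
handle px [308.29752066 209.53719008] [300 202  16  20 121]
handle [510.28312038 -66.49831706  69.        ] spindle [541.96644483 -54.37363101  75.        ] boss [524.68942612  14.83655986  52.        ]
dist 71.33404443757152 th 0.24463146886943488
r 33.92404840066519 gear yaw 0.36548983030223825
r 32.88456317165339 gear yaw 0.3898680665151787
```

View pics/w1c.png

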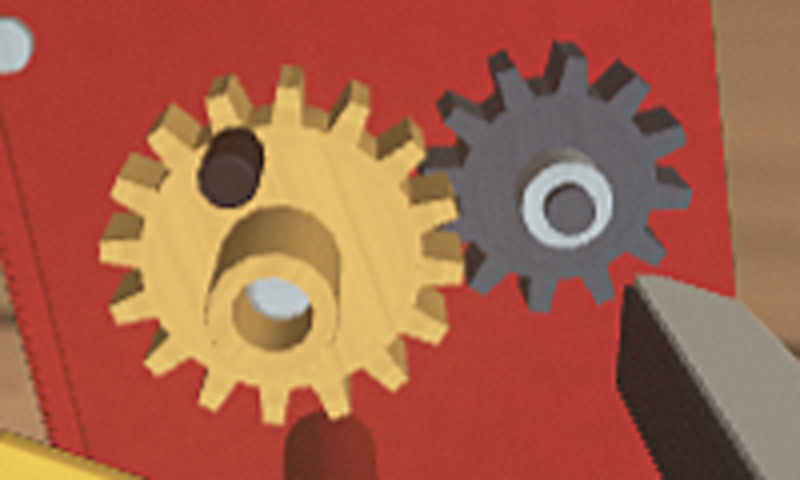

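The hub is raised and the gear's yaw is about 0.37 against the case's 0.23, so a fit lies about 0.15 rad clockwise. I'll cage the handle loosely with the fingers and swing it clockwise in small steps while watching the force.

```bash
cat >> h.py <<'E'
O=np.array([541.3,-54.2]);TH=0.23
def pose(g,z,r=30.5): # over handle for gear yaw g
    return [*(O-r*np.array([np.cos(g),np.sin(g)])),z],down(g+np.pi)
def ftan(g):
    o=readout.get_obs();f=o["ft_force"];return f@np.array([-np.sin(g),np.cos(g),0]),f.round(1),o["time"]
E
python3 - <<'E'
from h import *
claw.move_gripper(32)
p,q=pose(0.385,130,32);arm.movep(p,q)
arm.movel([p[0],p[1],89],v=80);print("down",ftan(.385))
claw.move_gripper(19);print("closed",ftan(.385),readout.get_obs()["gripper_width"])
for g in np.arange(0.36,-0.2,-0.03):
    p,q=pose(g,89);arm.movel(p,q,v=25)
    a=ftan(g);print(round(g,2),round(a[0],1),a[1],round(a[2],2))
    if abs(a[0])>18 or np.linalg.norm(a[1])>30:break
im,c=shot("wrist");cv2.imwrite("pics/w2.png",im)
cv2.imwrite("pics/w2s.png",vision.capture("side"))
o=readout.get_obs();np.save("w2obs.npy",np.r_[o["ee_pos"],o["orientation"]])
E
```

```text
down (np.float64(0.04168549668741537), array([ 0.5,  0.2, -0.7]), 3.6583)
closed (np.float64(0.7094728441032139), array([ 0.3,  0.9, -0.2]), 4.1333) 19.461416665631397
0.36 -0.3 [-0.3 -0.4 -0. ] 4.38
0.33 -2.5 [ 1.4 -2.2 -0.6] 4.63
0.3 -5.7 [ 2.5 -5.2 -1.5] 4.88
0.27 -5.2 [ 2.4 -4.7 -2. ] 5.13
0.24 -7.4 [ 3.3 -6.8 -1.7] 5.38
0.21 -6.4 [ 2.1 -6.1 -0.9] 5.63
0.18 -3.5 [ 0.7 -3.5  0. ] 5.88
0.15 -2.1 [-0.3 -2.2  0.8] 6.13
0.12 -2.2 [-0.2 -2.3  0.2] 6.38
0.09 -3.1 [-0.6 -3.1  0.3] 6.63
0.06 -5.1 [ 0.9 -5.   0.5] 6.88
0.03 -6.9 [ 2.3 -6.8 -0.3] 7.13
-0.0 -7.0 [ 1.8 -7.  -0.6] 7.38
-0.03 -7.8 [ 1.5 -7.9 -0.7] 7.63
-0.06 -11.0 [  2.7 -11.2  -0.6] 7.88
-0.09 -11.3 [  2.7 -11.6  -1.3] 8.13
-0.12 -12.7 [  3.6 -13.2  -1.2] 8.38
-0.15 -12.7 [  3.3 -13.4  -1.4] 8.63
-0.18 -14.5 [  4.3 -15.5  -2. ] 8.88
```

View pics/w2.png

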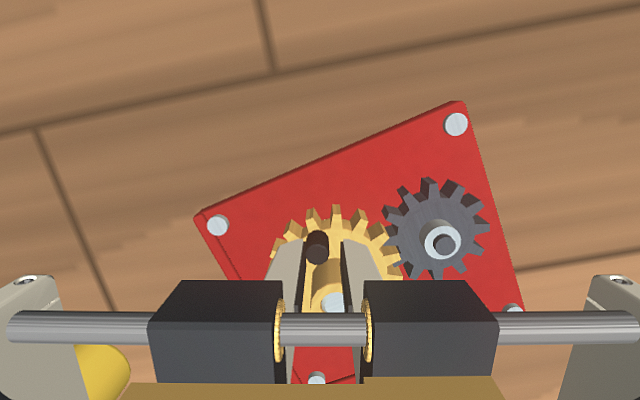

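Run:
```python
from h import *
v=np.load("w2obs.npy");c=cam("wrist",{"ee_pos":v[:3],"orientation":v[3:]});im=cv2.imread("pics/w2.png")
print(v[:3],"cmd",pose(-.18,89)[0],readout.get_obs()["gripper_width"])
for u in((318,248),(318,235)):
  for z in(57,79,46,68):
    h=onz(c,u,z);e=h[:2]-O;print(u,z,h[:2].round(1),"r",np.hypot(*e).round(1),"yaw",np.arctan2(-e[1],-e[0]).round(3))
for g in(.23,-.16):
  for b in(26,38):
    X=[[*(O-30*np.array([np.cos(g),np.sin(g)])),b+z] for z in(20,42)]+[[*O,b+50]]
    print(g,b,proj(c,X).round(0).tolist())
print("spindle",proj(c,[[*O,75]]))
big=cv2.resize(im[190:330,240:440],None,fx=4,fy=4,interpolation=cv2.INTER_CUBIC);cv2.imwrite("pics/w2c.png",big)
```

```text
[513.14281006 -56.42208347  89.26236822] cmd [np.float64(511.29276736996223), np.float64(-48.73959801051237), 89] 19.208090382479966
(318, 248) 57 [511.4 -59.6] r 30.3 yaw 0.178
(318, 248) 79 [501.4 -57.1] r 40.0 yaw 0.074
(318, 248) 46 [516.5 -60.8] r 25.7 yaw 0.259
(318, 248) 68 [506.4 -58.4] r 35.1 yaw 0.119
(318, 235) 57 [503.3 -58. ] r 38.1 yaw 0.1
(318, 235) 79 [494.3 -55.8] r 47.0 yaw 0.034
(318, 235) 46 [507.9 -59.1] r 33.8 yaw 0.146
(318, 235) 68 [498.8 -56.9] r 42.6 yaw 0.064
0.23 26 [[316.0, 242.0], [315.0, 258.0], [337.0, 309.0]]
0.23 38 [[316.0, 250.0], [314.0, 269.0], [338.0, 323.0]]
-0.16 26 [[335.0, 238.0], [336.0, 254.0], [337.0, 309.0]]
-0.16 38 [[335.0, 246.0], [336.0, 264.0], [338.0, 323.0]]
spindle [[336.76685823 308.05442456]]
```

View pics/w2c.png

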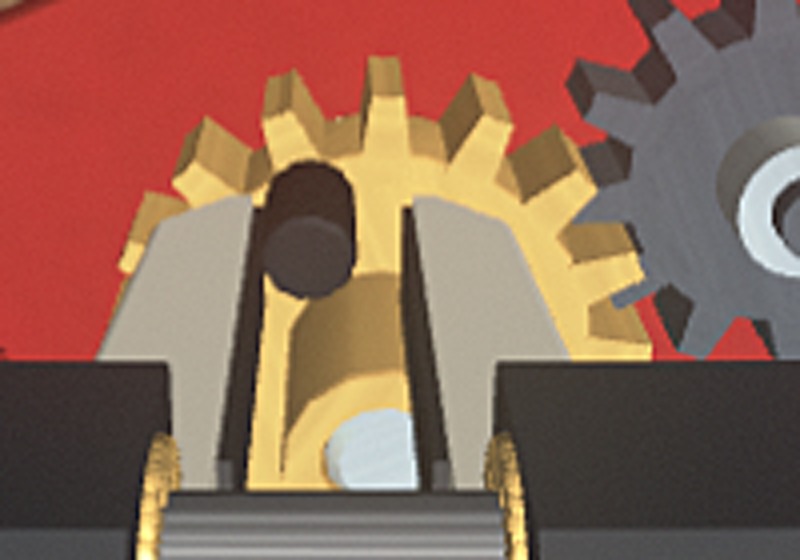

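The arm gave by about 8 mm while the gear has stopped in its fit position. The spindle end at (332,302) is now flush with the hub top, so the gear dropped. I'll release it, go above the keeper pin, and check the hub height and pin from there.

```bash
cat >> h.py <<'E'
PV=O+75*np.array([np.cos(TH),np.sin(TH)])
def kpose(a,z,r=62):
    g=TH+np.pi+a;return [*(PV+r*np.array([np.cos(g),np.sin(g)])),z],down(g)
E
python3 - <<'E'
from h import *
for g in(0.0,0.3,0.22):
    p,q=pose(g,89);arm.movel(p,q,v=40);print(g,ftan(g))
claw.move_gripper(32)
arm.movel([p[0],p[1],150],v=120)
p,q=kpose(0.99,185);print(kin.ik(p,q));arm.movep(p,q)
claw.move_gripper(60)
im,c=shot("wrist");cv2.imwrite("pics/w3.png",im)
o=readout.get_obs();np.save("w3obs.npy",np.r_[o["ee_pos"],o["orientation"]])
print("pin exp",proj(c,[kpose(.99,z)[0] for z in(86,111)]).round(),"hub top home/raised",proj(c,[[*O,76],[*O,88]]).round(),"spindle",proj(c,[[*O,75]]).round(),o["time"])
big=cv2.resize(im[80:400,160:560],None,fx=2,fy=1.85);big=cv2.resize(im[100:380,170:510],None,fx=2.1,fy=2.1,interpolation=cv2.INTER_CUBIC);cv2.imwrite("pics/w3c.png",big)
E
```

```text
0.0 (np.float64(-8.550551039134616), array([ 1.9, -8.6, -0.3]), 9.3167)
0.3 (np.float64(0.2357676663857773), array([0.5, 0.4, 0.7]), 9.7667)
0.22 (np.float64(-0.12832007914263552), array([-0.4, -0.2, -0. ]), 10.0167)
[ 0.55863754  0.70139704 -0.74800661  1.63244402  0.53931674  1.02489227
  2.43151825]
pin exp [[322. 213.]
 [322. 224.]] hub top home/raised [[397. 232.]
 [400. 238.]] spindle [[396. 232.]] 12.7417
```

View pics/w3c.png

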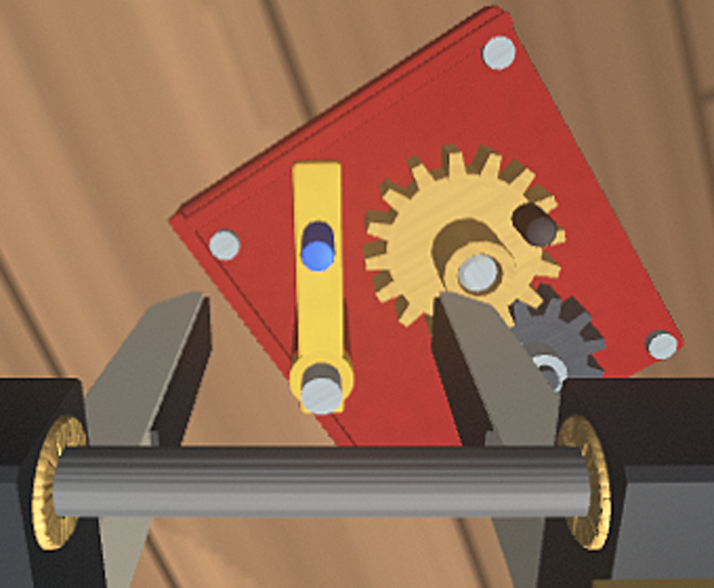

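The gear is home: the spindle end is flush and centred in the hub, and the teeth are engaged. The pin's top is at (321,222), against a predicted (322,224), so I'll cage it and swing it closed.

Run:
```python
from h import *
def f(a):
    g=TH+np.pi+a;o=readout.get_obs();return o["ft_force"]@np.array([-np.sin(g),np.cos(g),0]),o["ft_force"].round(1).tolist(),round(o["time"],2)
claw.move_gripper(34)
p,q=kpose(.99,117);arm.movel(p,v=100);print(f(.99))
claw.move_gripper(18);print(f(.99))
for a in np.arange(.93,-.3,-.06):
    p,q=kpose(a,117);arm.movel(p,q,v=50);x=f(a);print(round(a,2),round(x[0],1),x[1:])
    if abs(x[0])>8:break
o=readout.get_obs();print(o["ee_pos"])
```

```text
(np.float64(0.4245213348174685), [0.5, 0.2, 0.8], 14.22)
(np.float64(-0.13222605803835927), [-0.5, -0.9, -0.4], 14.73)
0.93 0.8 ([0.7, -0.3, 0.6], 14.98)
0.87 -0.1 ([-0.2, -0.0, -0.4], 15.23)
0.81 -0.4 ([0.0, 0.8, 0.5], 15.48)
0.75 -0.6 ([-0.5, 0.3, 0.0], 15.73)
0.69 -0.1 ([-0.1, 0.1, 0.5], 15.98)
0.63 -0.2 ([0.3, 0.7, 0.4], 16.23)
0.57 0.4 ([-0.4, -1.0, -0.5], 16.48)
0.51 0.3 ([-0.3, -0.6, 0.0], 16.73)
0.45 -0.3 ([-0.7, -0.1, -0.5], 16.98)
0.39 0.0 ([-0.8, -0.6, -0.8], 17.23)
0.33 0.2 ([0.3, -0.1, 0.7], 17.48)
0.27 0.2 ([-0.4, -0.5, 0.5], 17.73)
0.21 0.3 ([0.6, -0.0, -0.4], 17.98)
0.15 -0.5 ([0.1, 0.6, 0.8], 18.23)
0.09 -0.5 ([-0.2, 0.4, 0.1], 18.48)
0.03 0.7 ([0.2, -0.6, -0.3], 18.73)
-0.03 0.5 ([-0.0, -0.5, 0.8], 18.98)
-0.09 4.6 ([1.3, -4.5, -1.2], 19.23)
-0.15 10.1 ([3.0, -9.9, -2.7], 19.48)
[554.09678945 -48.16552572 116.92542795]
```

Run:
```python
from h import *
p,q=kpose(-.03,117);arm.movel(p,q,v=30);print(readout.get_obs()["ft_force"])
claw.move_gripper(34)
arm.movel([p[0],p[1],200],v=150)
claw.move_gripper(80)
im,c=shot("wrist")
print("exp pin top a=0,.1",proj(c,[kpose(0,111)[0],kpose(.1,111)[0]]).round(1),"spindle",proj(c,[[*O,75]]).round(),readout.get_obs()["time"])
m=cv2.inRange(im,(150,60,0),(255,160,110));n,l,st,ce=cv2.connectedComponentsWithStats(m);k=1+st[1:,4].argmax();print("blue",ce[k],st[k])
cv2.imwrite("pics/w4c.png",cv2.resize(im[100:380,150:490],None,fx=2.1,fy=2.1,interpolation=cv2.INTER_CUBIC))
```

```text
[-0.3775988  -0.97138587 -0.08272247]
exp pin top a=0,.1 [[320.2 217.7]
 [312.  218.3]] spindle [[320. 189.]] 22.0417
blue [319.4527027  214.75675676] [313 208  14  14 148]
```

View pics/w4c.png

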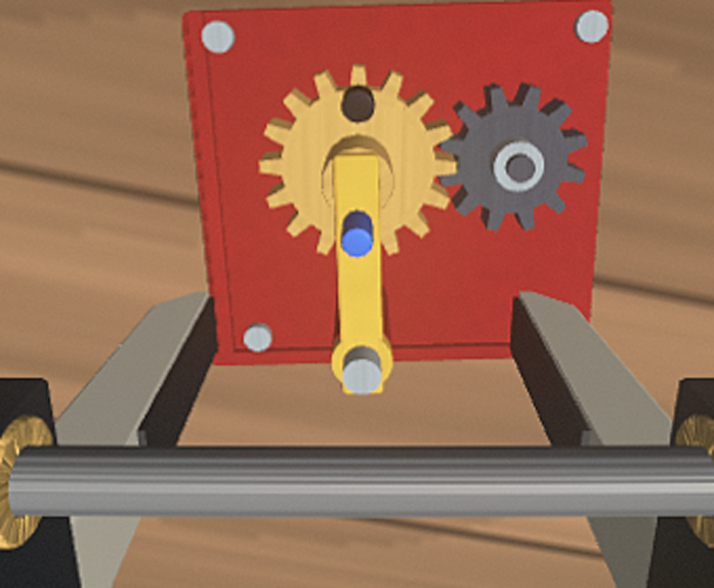

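The keeper lies across the hub at its stop: the pin is at (319,215), against an expected column of 320. The gear is meshed, and the gripper is clear of everything.

```bash
python3 -c "
from rig import order
print(order.finish_job())"
```

```text
the job is handed in; nothing more can be done
None
```

The crank gear dropped into mesh and sits fully home, the keeper is swung across its hub to the stop, the guitar neck, scraper and glue bottle were not touched, and the job is handed in at about 22 s.

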